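# Take the orange-handled parts canister off its stand

### The arm

A 6-joint arm with a two-finger parallel gripper is mounted at the origin on the work surface. World frame = base frame: x ahead of the robot, y to its left, z up, the work surface at z = 0. Lengths are in m, angles in rad, forces in N, time in s.
With the tool pointing down it reaches from about 0.275 to 0.85 m from the base axis. Payload 5.2 kg.
Tool frame: the origin (TCP) lies at the very end of the fingers, on their centre line; the grasp point (between the pads) lies 19 mm behind it; z points along the fingers, y is the line along which they close (so a half turn about z gives the same grasp; the last joint's range is limited). The gripper opens to 85 mm and grips with 20 to 120 N. Pads are 22 mm wide; open, the fingers measure 114 mm over their backs; the gripper's body (76 mm by 85 mm) begins 54 mm behind the grasp point. The pads swing forward as they close: fully open they stand 13 mm farther back than shut.
Start: joints at [-1.477, 0.259, 1.535, -0, 1.348, -0.203], TCP at [0.161, -0.526, 0.205] pointing down, gripper open.
Joint ranges: [-3.14, 3.14], [-0.91, 2.08], [0.19, 2.58], [-1.22, 4.36], [0.22, 2.71], [-3.12, 3.12]. Speed limits (rad/s): [2.57, 2.57, 3.14, 3.14, 3.14, 3.14].

### API

Orientations are given as a rotation vector (axis times angle).
In Python, from workcell import status, grab_frame, camera_info, workorder gives the robot as it stands.
- The arm moves only by the shell command python3 -m handwheel 'ROWS' [OPENING] [FORCE]. ROWS is text: rows parted by semicolons, each of 6 numbers parted by spaces: the shift along the tool's x, y, z in cm, then the turn, a rotation vector about the tool's x, y, z in rad. In form: dx dy dz ax ay az; .... A call has 1 to 10 rows; each row shifts and turns the commanded pose from where the row before left it, along the tool's axes as they then stand; what a row does not reach is not made up. A row lasts 1/8 s, in which the tool goes at most 62.5 mm and 10.7 degrees, less where a joint would pass 70% of its speed; a pose out of reach is approached as far as the arm can. A call is refused whole if a number of a shift passes 6.25 or a number of a turn 0.188, either way. A call with a gripper value outside its range is refused whole. OPENING is the gripper command: -1 is shut, 1 is fully open, values between are in proportion, set as the call begins (- or left out, the last holds). The fingers move at their own pace and stop on an object; FORCE is the grip in N (left out, the last holds). Time passes only in rows, so rows that do not move let the fingers close. It gives the time, the measured TCP pose, the force, the opening and the grip force at its end, in the units of the state.
- status.get_obs(): the state, without advancing time (a new reading comes with each control period).
- grab_frame(name): name is "scene" or "top" or "wrist"; returns the picture (384x512x3 uint8, red, green, blue); there is no depth.
- camera_info(name): a dict with "camera_matrix" (3x3 intrinsics, pixels), "view" (4x4, takes a point from world to camera coordinates); the wrist camera has in their place "mount" (4x4, takes a point from camera to tool coordinates, whose origin is the TCP and whose axes are the flange's). Camera axes: x right, y down, z forward; pixel columns grow to the right and rows downward; lengths in m; the calibration is good to about 2 mm. A picture is of the moment at which its call begins: read the wrist's pose just before it. camera_info takes no time and is no camera call.
- workorder.job_done(): hands the job in; it is judged then, once.
The state is a dict: "time_s": time; "joint_positions": joint angles; "qvel": joint speeds; "effort": joint torques, N m; "tool_pos": TCP position; "tcp_rot": TCP orientation; "wrist_force": force on the tool from outside, world axes, zero at the start; "torque": the same for the moment, N m; "grip_width": finger opening in m; "grip_force": force on a finger pad.
Only numpy, scipy, OpenCV 4.12 (cv2) and the standard library are available. Lean on these libraries where they do the work, as an engineer would, in place of code of your own. Each camera call takes 0.05 s, during which the arm holds its last target. There are 200 camera calls.

### The job

The assembler needs the parts canister with the orange handle. Lift it off its stand and set it down gently, upright, wholly on the round grey mat with the yellow edge, then let go. Leave the blue-handled canister where it is.

Things in the scene. Friction and masses are not known exactly. Their poses are not given: they have to be found in the camera images.
- canister_orange_center (a point): Centre (half-way up) of the closed steel canister, 127 mm high, 0.3-0.65 kg, orange handle and band. Body 70 mm across, lid 74; underside 63.5 below this point, lid top 16.5 above. Rigid arch handle: level bar along this point's y, 68 long, 14 wide (x), 12 high, its centre 57.5 straight above this point; below it 35 free over the lid, 52 between the end posts. z up.
- stand_orange: Fixed round stand on which the orange-handled canister starts: 110 mm foot, column, black dish 100 mm across. The canister stands loose on the dish floor, 60 mm above this origin, inside a lip of 90 mm inner diameter rising 6 mm above that floor. Origin: centre of the underside, on the bench. z up.
- mat: Round grey mat with a yellow edge, 120 mm in diameter over all (edge included), fixed to the bench, where the canister is to stand. Origin: centre of its underside, on the bench; its top is 3 mm above the origin. z up.
- canister_blue_center (a point): Centre (half-way up) of the other canister, same size and shape but with blue handle and band, on a stand of its own alike to the first. Not to be moved. Handle bar along y, z up.
There are look-alikes about, which are no part of the job. Leave any brown or pink look-alike of the part that bears canister_orange_center alone.

How it is judged:
On the way:
1. the orange-handled canister is lifted clear of its stand, held by the gripper (z of canister_orange_center in the frame of stand_orange above 0.1335 m and contact force between canister_orange and stand_orange below 0.05 N and contact force between canister_orange and the fingers above 1 N), for 0.2 s.
At the end, for the whole second after the job is handed in: The orange-handled canister stands at rest and upright (within 10 degrees) with its whole foot on the mat (its axis within 25 mm of the mat's centre), and the blue-handled canister is upright within 20 mm of where it started (horizontal distance between canister_orange_center and mat below 0.025 m and z of canister_orange_center in the frame of mat between 0.062 and 0.071 m and angle between each of canister_orange_center, canister_blue_center's own z axis and vertical below 0.17 rad and linear speed of canister_orange below 0.02 m/s and angular speed of canister_orange below 0.2 rad/s and distance of canister_blue_center from where it was at the start of the episode below 0.02 m); the robot touches nothing.
It fails at once if the orange-handled canister is dropped (falls freely more than about 10 mm) or thrown (contact force between canister_orange and the fingers below 0.05 N and linear speed of canister_orange above 0.45 m/s).
It fails at once if the blue-handled canister is moved more than 20 mm or tipped more than 10 degrees (distance of canister_blue_center from where it was at the start of the episode above 0.02 m or angle between canister_blue_center's own z axis and vertical above 0.17 rad).
It also fails if it takes over 48 s, if anything falls off the work surface, if the arm or the gripper's body presses on something with over 40 N, if the wrist force passes 120 N, or if a joint passes its speed limit or range.

## Working session

There is one attempt and no reset: what is moved stays moved. The work goes in short steps, Python scripts to look and compute and a shell command to move; the robot and the scene stay as the last step left them, time stands still between calls to the robot, and variables do not carry over. Pictures are saved under pics/ and viewed, at most 10 in all, crops included, and the job is handed in when it is done.

```bash
mkdir -p pics; python3 - <<'E'
from workcell import status, grab_frame, camera_info
import cv2,numpy as np
o=status.get_obs();print(o['time_s'],o['tool_pos'],o['tcp_rot'],o['grip_width'],o['wrist_force'])
for n in ("scene","top"):
    f=grab_frame(n);cv2.imwrite(f'pics/{n}0.png',f[:,:,::-1]);c=camera_info(n);print(n,c)
a=cv2.imread('pics/scene0.png')
print(camera_info("wrist"))
E
```

```text
0.0 [ 0.16080176 -0.52536049  0.20426027] [-3.10524106e+00 -4.64200458e-01 -1.04700268e-04] 0.08550245459271152 [-0.34522796 -0.24817695 -0.15634668]
scene {'camera_matrix': array([[387.86979335,   0.        , 253.25709364],
       [  0.        , 387.86979335, 186.07241516],
       [  0.        ,   0.        ,   1.        ]]), 'view': array([[ 0.7347622 ,  0.67822354,  0.01171909, -0.44623343],
       [ 0.59227596, -0.63303664, -0.49847146, -0.2329215 ],
       [-0.33065646,  0.37319892, -0.8668269 ,  1.332005  ],
       [ 0.        ,  0.        ,  0.        ,  1.        ]])}
top {'camera_matrix': array([[376.8214279 ,   0.        , 252.17186307],
       [  0.        , 376.8214279 , 187.0309677 ],
       [  0.        ,   0.        ,   1.        ]]), 'view': array([[-0.02694511, -0.99963198,  0.00314064,  0.06503793],
       [-0.97875925,  0.02574347, -0.20339026,  0.5672016 ],
       [ 0.20323456, -0.00855431, -0.97909271,  0.87461551],
       [ 0.        ,  0.        ,  0.        ,  1.        ]])}
{'camera_matrix': array([[271.91320144,   0.        , 253.22804076],
       [  0.        , 271.91320144, 193.08844155],
       [  0.        ,   0.        ,   1.        ]]), 'mount': array([[ 3.67984359e-04, -9.54417575e-01, -2.98474383e-01,
         7.56433316e-02],
       [ 9.99999889e-01,  2.63775970e-04,  3.89420009e-04,
        -3.45260802e-04],
       [-2.92938931e-04, -2.98474494e-01,  9.54417566e-01,
        -1.68382013e-01],
       [ 0.00000000e+00,  0.00000000e+00,  0.00000000e+00,
         1.00000000e+00]])}
```

View pics/scene0.png

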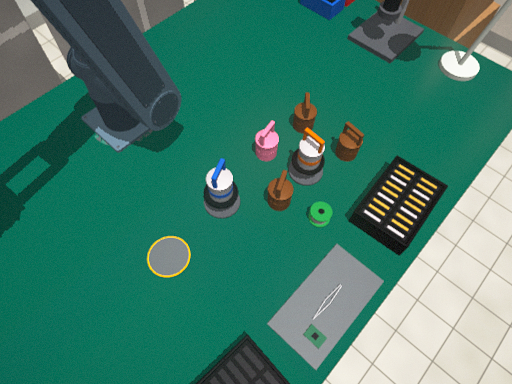

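View pics/top0.png

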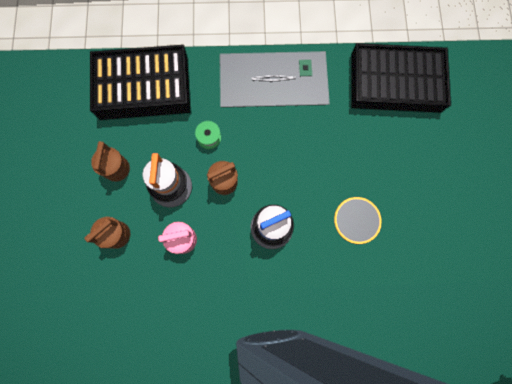

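The orange-handled canister is at top (155,170) and scene (312,140). The look-alikes are brown at top (108,160), (222,177) and (107,232), pink at (178,238), and the blue canister at (273,222). Only the first has a steel body with a bright orange handle on a stand. The mat is at top (358,220) and scene (169,256). Next I measure and take a confirming crop.

```bash
cat >h.py <<'E'
import cv2,numpy as np
from workcell import status, grab_frame, camera_info
from scipy.spatial.transform import Rotation as R
def cam(n,o=None):
    c=camera_info(n);K=c['camera_matrix']
    if n=='wrist':
        T=np.eye(4);T[:3,:3]=R.from_rotvec(o['tcp_rot']).as_matrix();T[:3,3]=o['tool_pos'];M=T@c['mount']
    else: M=np.linalg.inv(c['view'])
    return K,M
def ray(n,p,o=None):
    K,M=cam(n,o);d=M[:3,:3]@np.linalg.solve(K,[p[0],p[1],1]);return M[:3,3],d
def onz(n,p,z,o=None):
    c,d=ray(n,p,o);return c+d*(z-c[2])/d[2]
def tri(p,q):
    (a,d),(b,e)=ray('scene',p),ray('top',q);s=np.linalg.lstsq(np.c_[d,-e],b-a,rcond=None)[0]
    u,v=a+d*s[0],b+e*s[1];return (u+v)/2,np.linalg.norm(u-v)
def comps(bgr,lo,hi,amin=15):
    m=cv2.inRange(cv2.cvtColor(bgr,cv2.COLOR_BGR2HSV),lo,hi)
    C=cv2.findContours(m,cv2.RETR_EXTERNAL,cv2.CHAIN_APPROX_NONE)[0]
    return sorted([c for c in C if cv2.contourArea(c)>=amin],key=cv2.contourArea)[::-1]
E
python3 - <<'E'
from h import *
for n in('scene','top'):
    a=cv2.imread(f'pics/{n}0.png')
    for nm,lo,hi,z in(('orange',(5,180,150),(16,255,255),.184),('yellow',(20,150,120),(32,255,255),.003),('blue',(105,150,100),(125,255,255),.184)):
        for c in comps(a,lo,hi)[:4]:
            r=cv2.minAreaRect(c);b=cv2.boxPoints(r)
            if nm=='yellow' and len(c)>60:r=cv2.fitEllipse(c)
            l=sorted(range(4),key=lambda i:np.linalg.norm(b[i]-b[i-1]))[:2]
            e=[onz(n,(b[i]+b[i-1])/2,z) for i in l]
            print(n,nm,np.round(r[0],1),np.round(r[1],1),cv2.contourArea(c),onz(n,r[0],z).round(4),'ends',e[0][:2].round(3),e[1][:2].round(3))
s=cv2.imread('pics/scene0.png')[85:235,190:390];t=cv2.imread('pics/top0.png')[110:260,80:280]
cv2.imwrite('pics/crop.png',np.hstack([cv2.resize(x,(400,300),interpolation=2) for x in(s,t)]))
E
```

```text
scene orange [314.8 136.3] [25.5  7. ] 15.5 [0.5949 0.2613 0.184 ] ends [0.557 0.27 ] [0.632 0.253]
scene yellow [168.4 256.3] [39.3 44. ] 1357.0 [ 0.4897 -0.2223  0.003 ] ends [ 0.493 -0.281] [ 0.488 -0.162]
scene yellow [389.5 191.5] [18.6  3.3] 44.0 [0.8293 0.3793 0.003 ] ends [0.802 0.378] [0.857 0.381]
scene yellow [404.2 218.2] [19.4  3.3] 42.0 [0.9112 0.3316 0.003 ] ends [0.884 0.329] [0.938 0.334]
scene yellow [393.7 185.7] [18.   3.2] 41.5 [0.8275 0.4059 0.003 ] ends [0.801 0.404] [0.854 0.407]
scene blue [322.5   9.5] [19. 43.] 468.5 [0.2739 0.7128 0.184 ] ends [0.22  0.661] [0.328 0.765]
scene blue [217.9 172.7] [ 8.3 29.4] 126.0 [ 0.4838 -0.0051  0.184 ] ends [ 0.502 -0.044] [0.465 0.035]
scene blue [221.2 193.1] [ 8.3 23.3] 24.0 [ 0.533  -0.0422  0.184 ] ends [ 0.516 -0.066] [ 0.55  -0.018]
top blue [274.9 219.1] [ 6.7 32.6] 143.0 [0.4728 0.0053 0.184 ] ends [0.46  0.037] [ 0.486 -0.027]
```

View pics/crop.png

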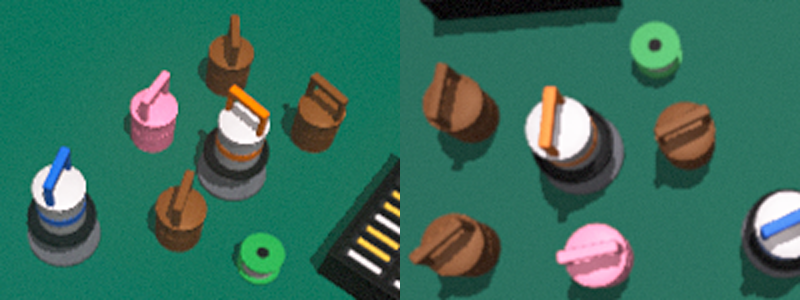

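The crop confirms it: a bright orange handle on a steel body with an orange band, on the dark stand. I widen the mask.

```bash
python3 - <<'E'
from h import *
ts={}
for n,roi in(('scene',(290,120,340,165)),('top',(140,145,170,195))):
    a=cv2.imread(f'pics/{n}0.png');x0,y0,x1,y1=roi;b=a[y0:y1,x0:x1]
    for v in(150,190):
        for c in comps(b,(5,140,v),(22,255,255),20)[:2]:
            c=c+np.array([x0,y0]);r=cv2.minAreaRect(c);p=cv2.boxPoints(r)
            l=sorted(range(4),key=lambda i:np.linalg.norm(p[i]-p[i-1]))[:2]
            e=[onz(n,(p[i]+p[i-1])/2,.187) for i in l]
            print(n,v,r,onz(n,r[0],.187).round(4),e[0][:2].round(3),e[1][:2].round(3))
# lid by ellipse
    for c in comps(b if 0 else a[120:215,130:340],(0,0,150),(179,70,255),80)[:3]:
        c=c+np.array([130,120]);r=cv2.minEnclosingCircle(c);print('lid',n,r,onz(n,r[0],.140).round(4))
a=cv2.imread('pics/top0.png')
m=cv2.inRange(cv2.cvtColor(a,cv2.COLOR_BGR2HSV)[190:250,325:395],(18,80,90),(35,255,255))
r=cv2.minEnclosingCircle(cv2.findNonZero(m));print('mat',r,onz('top',np.add(r[0],(325,190)),.003))
E
```

```text
scene 150 ((314.7935791015625, 136.31192016601562), (25.529834747314453, 6.982153415679932), 46.7357063293457) [0.596  0.2592 0.187 ] [0.558 0.268] [0.633 0.251]
scene 190 ((314.52227783203125, 135.47276306152344), (22.937278747558594, 4.29194450378418), 39.289405822753906) [0.5937 0.261  0.187 ] [0.56  0.264] [0.627 0.258]
lid scene ((219.0, 178.5), 13.463011741638184) [0.4775 0.0011 0.14  ]
lid scene ((311.5, 146.5), 12.980854988098145) [0.5946 0.2571 0.14  ]
top 150 ((153.527587890625, 168.03103637695312), (6.224534511566162, 30.300565719604492), 3.3664605617523193) [0.5892 0.2616 0.187 ] [0.556 0.263] [0.623 0.261]
top 190 ((153.45082092285156, 168.04098510742188), (5.613215923309326, 30.42000961303711), 5.19442892074585) [0.5892 0.2618 0.187 ] [0.556 0.264] [0.623 0.26 ]
lid top ((161.0, 173.5), 15.628600120544434) [0.5885 0.2566 0.14  ]
lid top ((272.0, 212.0), 13.153046607971191) [0.4939 0.0081 0.14  ]
lid top ((151.5, 174.5), 13.729630470275879) [0.5868 0.278  0.14  ]
mat ((32.26811599731445, 30.268115997314453), 24.461816787719727) [ 0.48550498 -0.21927093  0.003     ]
```

```bash
python3 -m handwheel '0 0 -3.2 0 0 .12; 0 0 -3.2 0 0 .12; 0 0 -3.2 0 0 .12; 2.53 -5.4 0 0 0 0; 2.53 -5.4 0 0 0 0; 2.53 -5.4 0 0 0 0; 2.53 -5.4 0 0 0 0; 2.53 -5.4 0 0 0 0; 2.53 -5.4 0 0 0 0; 2.53 -5.4 0 0 0 0' 1 40
```

```text
time_s: 1.35
tool_pos: [0.3619, -0.158, 0.301]
tcp_rot: [3.14, -0.1, 0.0]
wrist_force: [0.7, 0.1, -0.1]
grip_width: 0.0853
grip_force: 0.0
```

```bash
python3 -m handwheel '2.53 -5.4 0 0 0 0; 2.53 -5.4 0 0 0 0; 2.53 -5.4 0 0 0 0; 2.53 -5.4 0 0 0 0; 2.53 -5.4 0 0 0 0; 2.53 -5.4 0 0 0 0; 2.53 -5.4 0 0 0 0; 2 -3 0 0 0 0; 0 0 0 0 0 0; 0 0 0 0 0 0'
python3 - <<'E'
from h import *
o=status.get_obs();f=grab_frame('wrist')[:,:,::-1].copy();cv2.imwrite('pics/w1.png',f);import json
np.save('w1.npy',np.r_[o['tool_pos'],o['tcp_rot']]);print(o['tool_pos'],o['tcp_rot'])
E
```

```text
time_s: 2.6
tool_pos: [0.5835, 0.2344, 0.3005]
tcp_rot: [3.139, -0.099, -0.002]
wrist_force: [0.1, 0.4, -0.4]
grip_width: 0.0853
grip_force: 0.0
[0.58345615 0.23435895 0.3004529 ] [ 3.13919050e+00 -9.91067046e-02 -2.43849898e-03]
```

View pics/w1.png

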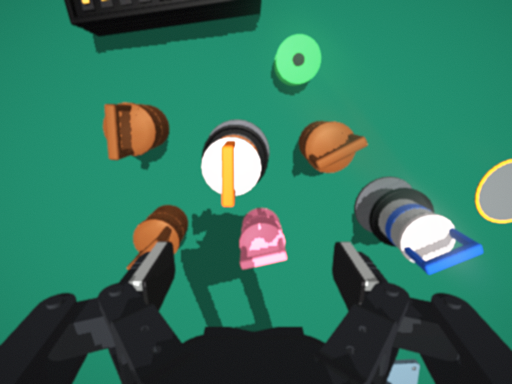

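The wrist view shows the orange bar from (228,142) to (228,206), between the fingers and ahead of them. The pink look-alike is at (263,240) and the browns are at (135,130), (333,147) and (160,240).

```bash
python3 - <<'E'
from h import *
w=np.load('w1.npy');o=dict(tool_pos=w[:3],tcp_rot=w[3:]);a=cv2.imread('pics/w1.png')
for v in(150,180):
  for c in comps(a,(8,150,v),(22,255,255),60):
    r=cv2.minAreaRect(c);p=cv2.boxPoints(r);l=sorted(range(4),key=lambda i:np.linalg.norm(p[i]-p[i-1]))[:2]
    e=[onz('wrist',(p[i]+p[i-1])/2,.187,o)for i in l]
    if abs(r[0][0]-228)<15:
        d=e[0]-e[1];print(r,np.mean(e,0).round(4),np.linalg.norm(d).round(3),np.degrees(np.arctan(d[1]/d[0])))
# pink handle triangulated: scene (267,130) top (174,237)
print('pink',tri((267,130),(174,237)))
print('brown',tri((306,102),(102,230)),tri((351,132),(101,155)),tri((281,182),(221,171)))
R0=R.from_rotvec(w[3:]).as_matrix();print(R0.round(3))
for t in((.589,.2605,.162),(.4865,-.221,.07)):print(R0.T@(np.array(t)-w[:3])*100)
E
```

```text
((228.0, 174.0), (64.0, 12.0), 90.0) [0.5924 0.2606 0.187 ] 0.07 -5.188553922662013
((228.0, 174.0), (64.0, 12.0), 90.0) [0.5924 0.2606 0.187 ] 0.07 -5.188553922662013
pink (array([0.447278  , 0.23161669, 0.11030829]), np.float64(0.0017404217602257303))
brown (array([0.46695635, 0.39296624, 0.11857093]), np.float64(0.002794818229368182)) (array([0.64105227, 0.40138297, 0.11525388]), np.float64(0.007543876257059671)) (array([0.59816539, 0.12253625, 0.11075812]), np.float64(0.00031156260080796803))
[[ 0.998 -0.063 -0.002]
 [-0.063 -0.998 -0.001]
 [-0.002  0.001 -1.   ]]
[ 0.40950683 -2.65613135 13.84233462]
[-6.76876467 46.03636448 23.09642926]
```

```bash
python3 -m handwheel '.6 -2.6 0 0 0 .028; 0 0 3 0 0 0; 0 0 3 0 0 0; 0 0 2.5 0 0 0; 0 0 2 0 0 0; 0 0 1.8 0 0 0; 0 0 1.5 0 0 0; 0 0 0 0 0 0; 0 0 0 0 0 0' 1 40
python3 - <<'E'
from h import *
f=grab_frame('wrist')[:,:,::-1].copy();s=grab_frame('scene')[90:210,240:400,::-1]
cv2.imwrite('pics/w2.png',np.hstack([cv2.resize(f,(400,300)),cv2.resize(s,(400,300),interpolation=2)]))
E
```

```text
time_s: 3.78
tool_pos: [0.592, 0.2602, 0.164]
tcp_rot: [-3.138, 0.144, -0.002]
wrist_force: [-0.9, 0.6, 0.1]
grip_width: 0.0856
grip_force: 0.0
```

View pics/w2.png

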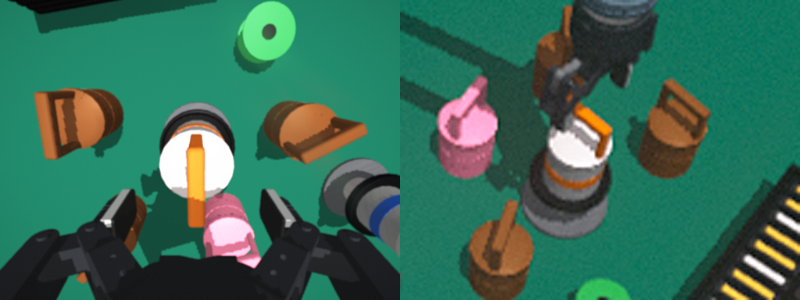

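The bar, at (196,135) to (196,228) in the left half, is centred between the pads and matches the projected grasp point at row 186. I lower 2 mm and close.

```bash
python3 -m handwheel '0 0 .2 0 0 0; 0 0 0 0 0 0; 0 0 0 0 0 0; 0 0 0 0 0 0; 0 0 0 0 0 0; 0 0 0 0 0 0; 0 0 0 0 0 0; 0 0 0 0 0 0' -1 60
```

```text
time_s: 4.88
tool_pos: [0.5914, 0.2603, 0.1609]
tcp_rot: [3.138, -0.143, -0.001]
wrist_force: [1.0, 0.6, 0.8]
grip_width: -0.0002
grip_force: 0.3
```

The opening reads 0, so the fingers closed on nothing. I look.

```bash
python3 - <<'E'
from h import *
f=grab_frame('wrist')[:,:,::-1].copy();s=grab_frame('scene')[90:210,240:400,::-1]
cv2.imwrite('pics/w3.png',np.hstack([cv2.resize(f,(400,300)),cv2.resize(s,(400,300),interpolation=2)]))
E
```

```text
(no output)
```

View pics/w3.png

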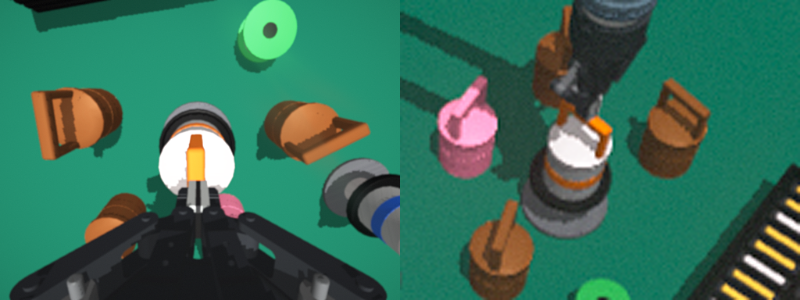

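```bash
python3 - <<'E'
from h import *
w=np.load('w1.npy');o1=dict(tool_pos=w[:3],tcp_rot=w[3:])
o2=dict(tool_pos=np.array([.592,.2602,.164]),tcp_rot=np.array([-3.138,.144,-.002]))
w2=cv2.resize(cv2.imread('pics/w2.png')[:,:400],(512,384))
for nm,a in(('w1',cv2.imread('pics/w1.png')),('w2',w2)):
  for c in comps(a,(8,150,150),(22,255,255),60)[:8]:
    r=cv2.minAreaRect(c);x,y,ww,hh=cv2.boundingRect(c)
    if abs(r[0][0]-240)<20:print(nm,(x,y,ww,hh),r)
P=[('scene',(314.3,135.2),None),('top',(153.5,168),None),('wrist',(228,174),o1)]
def ls(P):
    A=0;b=0
    for n,p,o in P:
        c,d=ray(n,p,o);d=d/np.linalg.norm(d);Q=np.eye(3)-np.outer(d,d);A=A+Q;b=b+Q@c
    return np.linalg.solve(A,b)
print(ls(P),ls(P[:2]),ls(P[1:]))
# tool tip seen in scene now?
K,M=cam('scene');V=np.linalg.inv(M);t=status.get_obs()['tool_pos'];q=K@(V@[*t,1])[:3];q=q[:2]/q[2];print('tip proj scene',q,'crop',(q-[240,90])*2.5)
for z in(.14,.161,.187):
  for n in('scene',):
    pp=K@(V@[.591,.2606,z,1])[:3];print(z,(pp[:2]/pp[2]-[240,90])*2.5)
E
```

```text
w1 (222, 142, 13, 65) ((228.0, 174.0), (64.0, 12.0), 90.0)
w2 (239, 172, 24, 119) ((250.4898223876953, 231.0328369140625), (118.18946838378906, 21.973068237304688), 88.75463104248047)
w2 (220, 158, 65, 18) ((252.13160705566406, 166.2084503173828), (64.0078125, 16.601083755493164), 0.909380316734314)
[0.59155173 0.26225956 0.18354325] [0.59084644 0.26339805 0.18292706] [0.59155014 0.26241712 0.17961543]
tip proj scene [312.39032485 140.83201499] crop [180.97581213 127.08003746]
0.14 [178.17877296 137.64121285]
0.161 [180.80951864 126.65957467]
0.187 [184.19044677 112.54641666]
```

```bash
python3 - <<'E'
from h import *
o=status.get_obs();print(o['tool_pos'],o['joint_positions'],o['grip_width'],o['grip_force'],o['wrist_force'])
f=grab_frame('wrist')[:,:,::-1][150:300,180:320];s=grab_frame('scene')[105:185,270:350,::-1];t=grab_frame('top')[120:220,110:210,::-1]
g=[cv2.resize(x,(400,300),interpolation=2) if i==0 else cv2.resize(x,(300,300),interpolation=2) for i,x in enumerate((f,s,t))]
im=np.zeros((600,700,3),np.uint8);im[:300,:400]=g[0];im[300:,:300]=g[1];im[300:,300:600]=g[2];cv2.imwrite('pics/w4.png',im)
E
```

```text
[0.59148649 0.26029764 0.16095517] [ 2.42314457e-01  4.59959199e-01  1.34956775e+00 -9.23611243e-05
  1.33245241e+00  1.90438815e+00] -6.276483776682303e-06 0.07185351219959557 [-1.02239606  0.11646693  0.35131833]
```

View pics/w4.png

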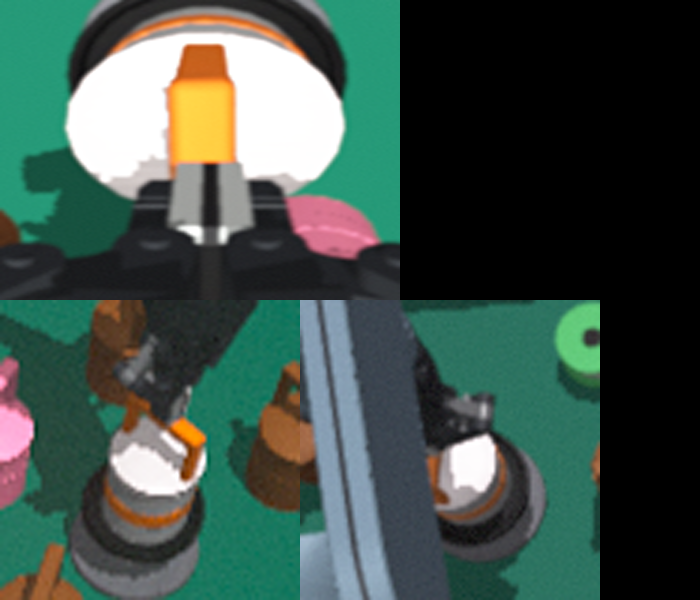

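The bar lies unharmed under the shut fingers. In the enlarged wrist crop the tips end at (210,162), where my projection puts the stated TCP at row ~120–150. So the real fingertips sit about 30 mm behind the nominal TCP and closed just above the bar. I open and go 20 mm lower, which still keeps the nominal tip above the lid, then close gently.

```bash
python3 -m handwheel '0 0 0 0 0 0; 0 0 0 0 0 0; 0 0 0 0 0 0; 0 0 0 0 0 0; 0 0 0 0 0 0; 0 0 .7 0 0 0; 0 0 .7 0 0 0; 0 0 .6 0 0 0; 0 0 0 0 0 0' 1 25; python3 -m handwheel '0 0 0 0 0 0; 0 0 0 0 0 0; 0 0 0 0 0 0; 0 0 0 0 0 0; 0 0 0 0 0 0; 0 0 0 0 0 0; 0 0 0 0 0 0; 0 0 0 0 0 0' -1 25
```

```text
time_s: 6.25
tool_pos: [0.5911, 0.2603, 0.1401]
tcp_rot: [3.138, -0.143, -0.003]
wrist_force: [-0.2, -0.2, 0.1]
grip_width: 0.085
grip_force: 0.0
time_s: 7.25
tool_pos: [0.5917, 0.2606, 0.1413]
tcp_rot: [-3.138, 0.143, -0.001]
wrist_force: [0.6, 2.3, 1.9]
grip_width: 0.013
grip_force: 28.6
```

Gripped at 13 mm. I firm up the grip and lift slowly.

```bash
python3 -m handwheel '0 0 0 0 0 0; 0 0 0 0 0 0; 0 0 -.2 0 0 0; 0 0 -.4 0 0 0; 0 0 -.5 0 0 0; 0 0 -.5 0 0 0; 0 0 -.4 0 0 0; 0 0 0 0 0 0; 0 0 0 0 0 0; 0 0 0 0 0 0' -1 70
python3 - <<'E'
from h import *
f=grab_frame('wrist')[:,:,::-1].copy();s=grab_frame('scene')[90:210,240:400,::-1]
cv2.imwrite('pics/w5.png',np.hstack([cv2.resize(f,(400,300)),cv2.resize(s,(400,300),interpolation=2)]))
E
```

```text
time_s: 8.5
tool_pos: [0.5914, 0.2604, 0.1609]
tcp_rot: [3.138, -0.143, -0.001]
wrist_force: [1.0, -0.2, -4.3]
grip_width: 0.0127
grip_force: 68.5
```

View pics/w5.png

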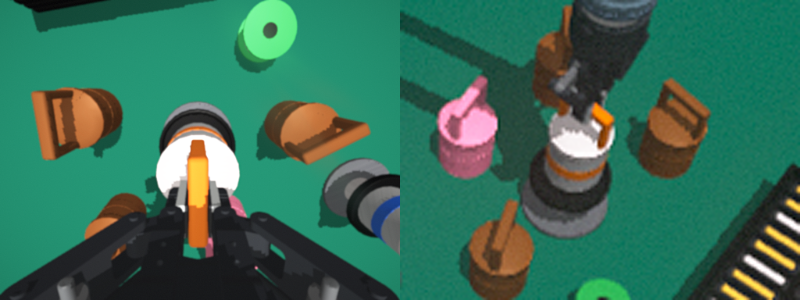

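Lifted clear, with the bar held between the pads and upright, at about 4.3 N. I raise it above the blue canister, then carry it across.

```bash
python3 -m handwheel '0 0 -1 0 0 0; 0 0 -2 0 0 0; 0 0 -2 0 0 0; 0 0 -2 0 0 0; 0 0 -2 0 0 0; 0 0 -2 0 0 0; 0 0 -2 0 0 0; 0 0 -1 0 0 0; -.06 .5 0 0 0 0; -.12 1 0 0 0 0'; python3 -m handwheel '-.24 2 0 0 0 0; -.37 3 0 0 0 0; -.37 3 0 0 0 0; -.37 3 0 0 0 0; -.37 3 0 0 0 0; -.37 3 0 0 0 0; -.37 3 0 0 0 0; -.37 3 0 0 0 0; -.37 3 0 0 0 0; -.37 3 0 0 0 0';  python3 -m handwheel '-.37 3 0 0 0 0; -.37 3 0 0 0 0; -.37 3 0 0 0 0; -.37 3 0 0 0 0; -.3 2.5 0 0 0 0; -.24 2 0 0 0 0; -.18 1.5 0 0 0 0; -.1 1 0 0 0 0; 0 .4 0 0 0 0; 0 0 0 0 0 0'
```

```text
time_s: 9.85
tool_pos: [0.5879, 0.2452, 0.3]
tcp_rot: [3.138, -0.142, -0.003]
wrist_force: [0.0, 0.2, -4.9]
grip_width: 0.0123
grip_force: 68.5
time_s: 11.1
tool_pos: [0.5251, -0.0419, 0.3008]
tcp_rot: [3.138, -0.145, -0.001]
wrist_force: [0.7, 0.6, -5.4]
grip_width: 0.0125
grip_force: 68.5
time_s: 12.35
tool_pos: [0.486, -0.2307, 0.3011]
tcp_rot: [-3.138, 0.143, 0.0]
wrist_force: [-1.1, 0.6, -4.7]
grip_width: 0.0125
grip_force: 68.5
```

```bash
python3 -m handwheel '.1 -.5 0 0 0 0; 0 -.5 1 0 0 0; 0 0 2 0 0 0; 0 0 2.5 0 0 0; 0 0 2.5 0 0 0; 0 0 2.5 0 0 0; 0 0 2.5 0 0 0; 0 0 2.5 0 0 0; 0 0 1.5 0 0 0; 0 0 .7 0 0 0'; python3 -m handwheel '0 0 0 0 0 0; 0 0 0 0 0 0'
python3 - <<'E'
from h import *
f=grab_frame('wrist')[:,:,::-1].copy();s=grab_frame('scene')[180:300,90:250,::-1].copy();cv2.imwrite('pics/s6.png',s)
cv2.imwrite('pics/w6.png',np.hstack([cv2.resize(f,(400,300)),cv2.resize(s,(400,300),interpolation=2)]))
E
```

```text
time_s: 13.6
tool_pos: [0.4875, -0.2205, 0.1232]
tcp_rot: [-3.138, 0.142, 0.002]
wrist_force: [-0.2, 0.3, -4.7]
grip_width: 0.0122
grip_force: 68.5
time_s: 13.85
tool_pos: [0.4884, -0.2215, 0.125]
tcp_rot: [3.137, -0.143, 0.002]
wrist_force: [0.4, -0.1, -4.1]
grip_width: 0.0123
grip_force: 68.5
```

View pics/w6.png

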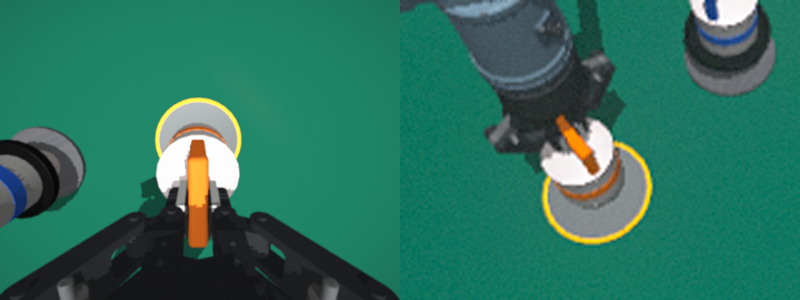

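The orange canister is upright over the mat, with its foot at right-half (590,205) and the mat centred at (597,192). The blue one is undisturbed. I lower slowly.

```bash
python3 -m handwheel '0 0 .8 0 0 0; 0 0 1 0 0 0; 0 0 .8 0 0 0; 0 0 .5 0 0 0; 0 0 .3 0 0 0; 0 0 .2 0 0 0; 0 0 .1 0 0 0; 0 0 .1 0 0 0; 0 0 .1 0 0 0; 0 0 0 0 0 0'
```

```text
time_s: 15.2
tool_pos: [0.4878, -0.2211, 0.0851]
tcp_rot: [-3.138, 0.143, 0.0]
wrist_force: [-0.1, 0.2, -5.1]
grip_width: 0.0125
grip_force: 68.5
```

```bash
python3 -m handwheel '0 0 .1 0 0 0; 0 0 0 0 0 0; 0 0 0 0 0 0'
```

```text
time_s: 15.58
tool_pos: [0.488, -0.2212, 0.0844]
tcp_rot: [3.138, -0.143, 0.001]
wrist_force: [-0.6, 0.7, -1.2]
grip_width: 0.0126
grip_force: 68.9
```

Contact is taking the weight. One more half millimetre, then I release.

```bash
python3 -m handwheel '0 0 .05 0 0 0; 0 0 0 0 0 0; 0 0 0 0 0 0'; python3 -m handwheel '0 0 0 0 0 0; 0 0 0 0 0 0; 0 0 0 0 0 0; 0 0 0 0 0 0; 0 0 0 0 0 0; 0 0 0 0 0 0; 0 0 0 0 0 0' 1 20; python3 -m handwheel '0 0 -1 0 0 0; 0 0 -2 0 0 0; 0 0 -3 0 0 0; 0 0 -3 0 0 0; 0 0 -3 0 0 0; 0 0 -3 0 0 0; 0 0 -2 0 0 0; 0 0 0 0 0 0; 0 0 0 0 0 0; 0 0 0 0 0 0'
python3 - <<'E'
from h import *
s=grab_frame('scene')[180:300,90:250,::-1];t=grab_frame('top')[160:280,240:400,::-1]
cv2.imwrite('pics/w7.png',np.hstack([cv2.resize(x,(400,300),interpolation=2) for x in(s,t)]))
E
```

```text
time_s: 15.95
tool_pos: [0.4882, -0.2212, 0.0844]
tcp_rot: [3.138, -0.143, 0.002]
wrist_force: [-0.5, 2.0, 5.5]
grip_width: 0.0124
grip_force: 69.8
time_s: 16.82
tool_pos: [0.4878, -0.2211, 0.0836]
tcp_rot: [-3.138, 0.143, -0.0]
wrist_force: [0.1, 0.5, 0.1]
grip_width: 0.0852
grip_force: 0.0
time_s: 18.08
tool_pos: [0.4873, -0.2208, 0.2524]
tcp_rot: [-3.137, 0.143, 0.003]
wrist_force: [-0.1, 0.5, 0.2]
grip_width: 0.0851
grip_force: 0.0
```

View pics/w7.png

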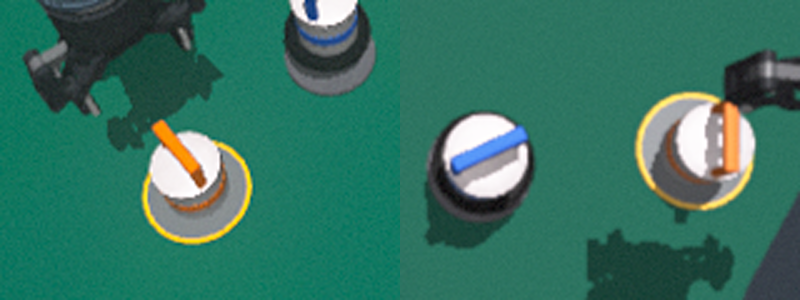

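The canister stands upright and centred on the mat, at left half (195,190) and right half (695,150). The gripper is clear and the blue canister is in place.

```bash
python3 -c "from workcell import workorder;print(workorder.job_done())"
```

```text
the job is handed in; nothing more can be done
None
```

The orange-handled canister now stands upright on the grey mat and is released, the blue-handled one is where it was, and the job was handed in at about 18 s (no verdict was returned).

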